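# Turn the washed scrubbing brush over in its pot

## Robot

A 7-joint arm with a two-finger parallel gripper is mounted at the origin on the work surface. World frame = base frame: x ahead of the robot, y to its left, z up, the work surface at z = 0. Lengths are in mm, angles in degrees, forces in N, time in s.
With the tool pointing down it reaches from about 400 to 875 mm from the base axis. Payload 19.3 kg.
Tool frame: the origin (TCP) lies midway between the tips of the shut fingers; the grasp point (between the pads) lies 19 mm behind it (arm.grip_point_offset is the distance from the TCP to the grasp point, in mm); z points along the fingers, y is the line along which they close (so a half turn about z gives the same grasp; the last joint's range is limited). The gripper opens to 85 mm and grips with 20 to 120 N. Pads are 22 mm wide; open, the fingers measure 114 mm over their backs; the gripper's body (76 mm by 85 mm) begins 54 mm behind the grasp point. The pads swing forward as they close: fully open they stand 13 mm farther back than shut.
Start: joints at [70.119, 29.874, -2.08, 91.645, 1.215, 58.505, -6.463], TCP at [170.771, -601.209, 231.291] pointing down, gripper open.
Joint ranges: [-166.77, 166.77], [-17.47, 122.26], [-85.68, 81.53], [9.62, 139.38], [-72.42, 252.41], [9.2, 110.78], [-144.41, 144.41]. Speed limits (degrees/s): [108.29, 108.29, 136.94, 136.94, 172.46, 172.46, 172.46].

## Interface

Orientations are given as a 3x3 rotation matrix whose columns are the frame's x, y, z axes.
In Python, from workcell import arm gives the robot as it stands. Calls block until the motion is done:
- arm.reach(position, orientation): joint-space move of the TCP to a pose.
- arm.move_straight(position, vel=150, frame=None): straight line of the TCP; frame=None keeps the orientation; vel is the mean speed in mm/s.
- arm.move_joints(angles): joint-space move.
- arm.gripper_open() and arm.grasp(force=None): open the fingers fully, or close them until they stop; force is the grip in N (None keeps the last).
- arm.sleep(seconds).
- arm.ik(position, orientation): joint angles nearest the present ones, or None.
- arm.grab_frame(name): name is "side" or "top"; returns a dict with "image" (480x640x3 uint8, red, green, blue), "vertical_fov" (degrees; the focal length in pixels is half the picture's height over the tangent of half this angle, whatever the lens; pixels are square), "cx", "cy" (the principal point, pixels), "eye" and "rotation" of the camera in the world. Camera axes: x right, y down, z forward; pixel columns grow to the right and rows downward; lengths in mm; the calibration is good to about 2 mm. A picture is of the moment at which its call begins. There is no depth.
A pose or a line that the arm cannot do raises arm.MotionError and nothing moves.
- arm.sign_off(): hands the job in; it is judged then, once.
Readings, each from a call of its own:
- arm.current_t(): time.
- arm.current_qpos(): joint angles.
- arm.current_qd(): joint speeds.
- arm.current_effort(): joint torques, N m.
- arm.current_position(): TCP position.
- arm.current_eef_rot(): TCP orientation.
- arm.current_contact_force(): force on the tool from outside, world axes, zero at the start.
- arm.current_ft_torque(): the same for the moment, N m.
- arm.current_finger_gap(): finger opening in mm.
- arm.current_finger_force(): force on a finger pad.
Only numpy, scipy, OpenCV 4.12 (cv2) and the standard library are available. Lean on these libraries where they do the work, as an engineer would, in place of code of your own. Each camera call takes 0.05 s, during which the arm holds its last target. There are 200 camera calls.

## Task

The scrubbing brush has been put away bristles-down in the plain ceramic pot, where it never dries. Pull it out, turn it end for end and put it back in the same pot handle-down, lowering it until the handle is at the bottom before letting go, so that it stands there on its own with the bristles up. You may lay it on the chipboard to change your grip; leave the pot standing where it is and do not shift or knock over the bottles, the mug of pegs or the spanner.

Things in the scene. Friction and masses are not known exactly. Their poses are not given: they have to be found in the camera images.
- brush: Loose green scrubbing brush, 80-145 g, 286 mm long; mass centre 191 mm from origin. Round handle 22 mm thick, 232 mm long; then head 56 long, 44 wide (x), 40 thick (y), pale bristles on both faces. Origin: centre of the handle's free end; z runs from there to the head. Starts head-down in the pot, leaning about 18 deg on the rim in any direction. Laid down it rests on head and handle end, does not roll.
- brush_head (a point): Centre of the end face of the brush's head, on the brush's axis, 286 mm from the body origin; its axes are the brush's.
- pot: Plain round white ceramic pot without a handle, loose, about 0.7 kg, 80 mm across outside, 92 mm tall, wall 5 mm (70 mm across inside), floor 8 mm thick. Origin: centre of the underside; z up.
- pot_floor (a point): Centre of the pot's inner floor, 8 mm above its underside; z up.
- pot_mouth (a point): Centre of the pot's mouth, level with the rim, 92 mm above its underside; z up.
- turntable: Red plastic turntable, 220 mm across, 20 mm tall with a low toothed rim to 27 mm, fixed for this job (does not turn). Origin: centre of the underside.
- bottle_a: Bystander: larger closed white bottle, 72 mm across, 185 mm tall, standing on the turntable, loose. Origin: centre of its underside; z up.
- bottle_b: Bystander: smaller closed white bottle with a plain paper label, 60 mm across, 160 mm tall, standing on the turntable, loose. Origin: centre of its underside; z up.
- mug: Bystander: white ceramic mug full of wooden pegs, 84 mm across and 88 mm tall, pegs up to about 118 mm, ear-shaped handle reaching 71 mm from the axis towards its own +y. Loose, one heavy piece. Origin: centre of the underside; z up.
- spanner: Bystander: steel adjustable spanner lying flat, about 205 mm long, 52 mm wide at the jaw, 11 mm thick (knurl to 19 mm). Loose. Origin: on its underside at mid-length; jaw towards its own +x.
Mind the look-alikes: they are no part of the job. What is shaped like the pot but yellow is not meant.

How it is judged:
By the outcome, as a careful person would: the job done as asked, in the order asked, and still so for the second after the job is handed in, with the robot touching nothing.
It also fails if it takes over 67 s, if anything falls off the work surface, if the arm or the gripper's body presses on something with over 40 N, if the wrist force passes 120 N, or if a joint passes its speed limit or range.

## Working session

There is one attempt and no reset: what is moved stays moved. The work goes in short steps, each a Python script; the robot and the scene stay as the last script left them, time stands still between calls to the robot, and variables do not carry over. Pictures are saved under pics/ and viewed, at most 10 in all, crops included, and the job is handed in when it is done.

```bash
mkdir -p pics
cat > h.py <<'E'
import numpy as np, cv2
from workcell import arm
def snap(n,f):
    d=arm.grab_frame(n); cv2.imwrite(f'pics/{f}.png',d['image'][:,:,::-1]); np.save(f'pics/{f}.npy',{k:v for k,v in d.items()},allow_pickle=True); return d
def load(f): return np.load(f'pics/{f}.npy',allow_pickle=True).item()
def ray(d,u,v):
    f=240/np.tan(np.radians(d['vertical_fov'])/2)
    r=np.array(d['rotation'])@np.array([(u-d['cx'])/f,(v-d['cy'])/f,1]); return np.array(d['eye'],float),r/np.linalg.norm(r)
def onz(d,u,v,z):
    e,r=ray(d,u,v); return e+r*(z-e[2])/r[2]
def tri(d1,p1,d2,p2):
    e1,r1=ray(d1,*p1); e2,r2=ray(d2,*p2)
    s=np.linalg.lstsq(np.c_[r1,-r2],e2-e1,rcond=None)[0]
    a,b=e1+s[0]*r1,e2+s[1]*r2; return (a+b)/2,np.linalg.norm(a-b)
def proj(d,p):
    f=240/np.tan(np.radians(d['vertical_fov'])/2)
    c=np.array(d['rotation']).T@(np.array(p)-d['eye']); return c[:2]/c[2]*f+[d['cx'],d['cy']]
E
python3 - <<'E'
from h import *
for n in('side','top'):
    d=snap(n,n+'0'); print(n,d['eye'],d['rotation'],d['vertical_fov'],d['cx'],d['cy'])
print(arm.current_eef_rot(),arm.current_t())
E
```

```text
side [ 522.63452814 -820.22757108  705.77627787] [[ 0.99686336 -0.02690894  0.07442685]
 [-0.07691521 -0.55091492  0.83100951]
 [ 0.01864127 -0.83412748 -0.5512566 ]] 57.456870780529165 317.88110917930265 241.1391514012987
top [ 390.87298005    4.78224066 1442.98412431] [[-0.02545318 -0.98629882  0.16299318]
 [-0.9995936   0.02301696 -0.01681807]
 [ 0.01283603 -0.16335501 -0.98648385]] 45.11810910583334 321.8340492961168 250.2111992311249
[[ 9.61922147e-01  2.73323382e-01 -3.33953186e-04]
 [ 2.73323576e-01 -9.61921732e-01  8.97077083e-04]
 [-7.60446845e-05 -9.54195593e-04 -9.99999542e-01]] 0.1
```

View pics/side0.png

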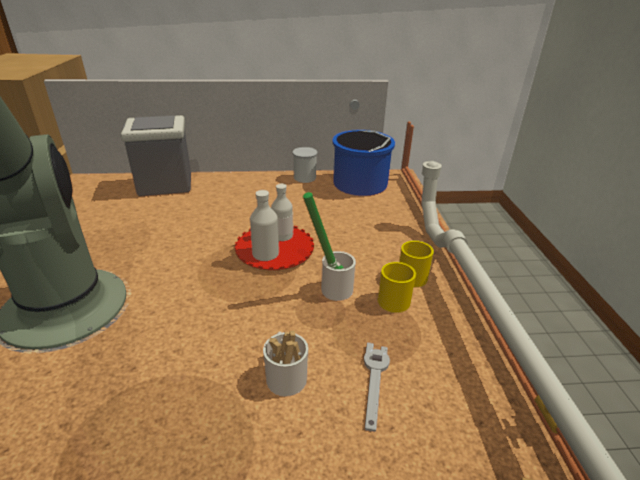

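View pics/top0.png

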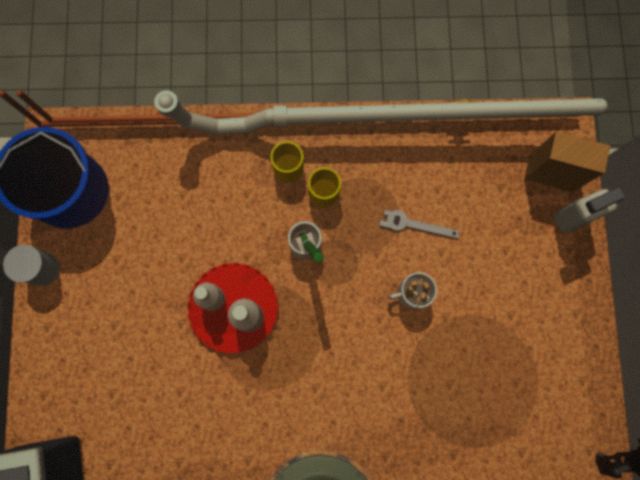

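Side view: the brush's green handle runs from its end at (308,197) to about (335,265), in the white pot at (338,276). In the top view the pot is at (305,239) and the handle end is at (319,257).

Things that could be taken for the pot:
- yellow pots: side (397,287) and (416,263), top (324,184) and (287,157)
- mug of pegs: side (286,363)
- grey cup at the back: side (305,165)

I choose the plain white pot with the green handle and will check it in a close crop.

Run:
```python
from h import *
a=load('side0')['image'][180:310,280:380];b=load('top0')['image'][205:285,265:365]
a=cv2.resize(a,None,fx=4,fy=4,interpolation=2);b=cv2.resize(b,None,fx=4,fy=4,interpolation=2)
c=np.zeros((520,800,3),np.uint8);c[:,:400]=a;c[:320,400:]=b
cv2.imwrite('pics/crop0.png',c[:,:,::-1])
S,T=load('side0'),load('top0')
for n,d in(('S',S),('T',T)):
    h=cv2.cvtColor(d['image'],cv2.COLOR_RGB2HSV);m=cv2.inRange(h,(50,120,40),(80,255,255))
    k,l,s,_=cv2.connectedComponentsWithStats(m); print(n,s[1:][s[1:,4]>20])
for n,s,t in(('tip',(308,197),(319,258)),):
    print(n,tri(S,s,T,t))
print('mug',onz(T,419,290,100),'spanner',onz(T,385,222,0),onz(T,457,234,0),'botA',onz(T,240,314,185),'botB',onz(T,204,293,160),'yel',onz(T,324,180,92),onz(T,287,155,92),'tt',onz(T,233,309,20),'pot rim',onz(T,305,238,92))
```

```text
S [[304 192  31  71 287]]
T [[306 242  16  19 114]]
tip (array([569.98423976,  -8.8453856 , 278.25308698]), np.float64(5.190665189919973))
mug [ 513.33702195 -242.55000507  100.        ] spanner [ 698.59715125 -183.11515114    0.        ] [ 663.1583956  -365.70242409    0.        ] botA [462.99877697 163.93270999 185.        ] botB [512.78366171 246.67493438 160.        ] yel [786.08793899 -27.8718568   92.        ] [850.99370707  60.57413841  92.        ] tt [485.08297652 201.89799413  20.        ] pot rim [644.44825007  21.02314349  92.        ]
```

View pics/crop0.png

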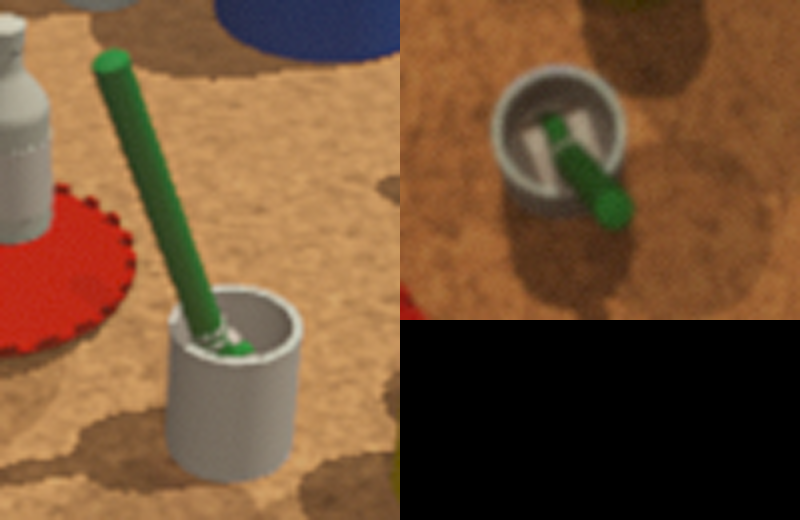

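The crop confirms the choice: white pot, handle end at side (308,195) and top (318,257), rim centre at side (339,261) and top (305,238). Next I compute the brush axis and check which grasp and flip poses the arm can reach.

```bash
cat >> h.py <<'E'
def frame(t,x):
    t=np.array(t,float)/np.linalg.norm(t); x=np.array(x,float); x=x-t*(x@t); x/=np.linalg.norm(x)
    return np.c_[x,np.cross(t,x),t]
def pose(g,t,x):  # grasp point g -> TCP pose
    R=frame(t,x); return np.array(g)+R[:,2]*arm.grip_point_offset,R
def az(a,p=0): a,p=np.radians([a,p]); return np.array([np.cos(a)*np.cos(p),np.sin(a)*np.cos(p),np.sin(p)])
def axisfit(S,T,lo=(50,120,40),hi=(80,255,255)):
    N=[]
    for d in(S,T):
        m=cv2.inRange(cv2.cvtColor(d['image'],cv2.COLOR_RGB2HSV),lo,hi)
        k,l,s,_=cv2.connectedComponentsWithStats(m); i=1+np.argmax(s[1:,4]); v,u=np.where(l==i)
        vx,vy,x0,y0=cv2.fitLine(np.c_[u,v].astype(np.float32),cv2.DIST_L2,0,.01,.01).ravel()
        e,r1=ray(d,x0,y0);_,r2=ray(d,x0+20*vx,y0+20*vy);n=np.cross(r1,r2);N.append((n/np.linalg.norm(n),e))
    a=np.cross(N[0][0],N[1][0]);a/=np.linalg.norm(a);a*=np.sign(a[2]) or 1
    p=np.linalg.lstsq(np.array([N[0][0],N[1][0]]),np.array([N[0][0]@N[0][1],N[1][0]@N[1][1]]),rcond=None)[0]
    return p,a
E
python3 - <<'E'
from h import *
S,T=load('side0'),load('top0')
tip,e=tri(S,(308.2,195),T,(318.2,257)); rim,e2=tri(S,(338.7,261),T,(305,238))
print('tip',tip,e,'rim',rim,e2)
p,a=axisfit(S,T); p=p+a*((tip-p)@a); print('axis',a,'tip on axis',p,'lean',np.degrees(np.arccos(a[2])))
print('head end',p-286*a)
for d in(110,130,150,170):
    g=p-d*a
    print(d,g.round())
    for A in range(-180,180,15):
        t=az(A); t=t-a*(t@a)
        for s in(1,-1):
            q=arm.ik(*pose(g,t,s*a)); q2=arm.ik(*pose(g+[0,0,200],t,s*a)); 
            if q is not None: print(' G',A,s,np.round(q), q2 is not None)
print('place')
for A in range(-180,180,15):
  for s in(1,-1):
    q=arm.ik(*pose([rim[0],rim[1],160],az(A),[0,0,s])); q2=arm.ik(*pose([rim[0],rim[1],280],az(A),[0,0,s]))
    if q is not None: print(' P',A,s,np.round(q),q2 is not None)
E
```

```text
tip [570.97332871  -7.23311765 282.15933862] 4.176091612718016 rim [647.11067167  21.04199567  88.69680174] 4.015055805910829
axis [-0.32154726 -0.111416    0.94031581] tip on axis [572.17594283  -4.73883883 282.86612229] lean 19.89533886144801
head end [664.13846032  27.12613837  13.93579933]
110 [608.   8. 179.]
 G -120 1 [-30.  66.  10.  68.  35. 108. 110.] True
 G -120 -1 [-30.  66.  10.  68.  35. 108. -70.] True
 G -105 1 [-28.  63.  -2.  79.  51. 106. 102.] True
 G -105 -1 [-28.  63.  -2.  79.  52. 106. -78.] True
 G -90 1 [-24.  61. -14.  89.  67. 108.  93.] True
 G -90 -1 [-24.  61. -14.  89.  67. 108. -87.] True
 G -75 1 [-26.  61. -14.  99.  77. 106.  87.] True
 G -75 -1 [-26.  61. -14.  99.  77. 106. -93.] True
 G -60 1 [-27.  62. -14. 109.  88. 106.  80.] True
 G -60 -1 [ -26.   62.  -16.  109.   88.  108. -100.] True
 G -45 1 [-26.  64. -14. 118. 100. 111.  73.] True
 G -45 -1 [ -32.   63.   -7.  118.   97.  105. -109.] True
 G -30 1 [-33.  67.  -2. 126. 109. 109.  62.] True
 G -30 -1 [ -33.   67.   -2.  126.  109.  109. -118.] True
 G -15 1 [-47.  79.  21. 132. 115. 102
[... 7354 characters left out ...]
0. -95.] True
 P 30 1 [  3.  63.  10. 128. 218. 104.  90.] True
 P 30 -1 [ 67.  97. -74. 125. 209.  31. -17.] True
 P 45 1 [  1.  65.  22. 119. 234. 108.  81.] True
 P 45 -1 [  1.  65.  22. 119. 234. 108. -99.] True
 P 60 1 [ 59.  77. -55. 105. -65.  40.  66.] True
 P 60 -1 [  55.   73.  -49.  105.  -71.   46. -110.] True
 P 75 1 [ 52.  76. -51.  93. -48.  57.  48.] True
 P 75 -1 [  38.   66.  -26.   94.  -69.   73. -118.] True
 P 90 1 [ 45.  77. -48.  80. -38.  74.  39.] True
 P 90 -1 [  34.   70.  -25.   80.  -57.   85. -129.] True
 P 105 1 [ 38.  80. -47.  66. -31.  91.  33.] True
 P 105 -1 [  18.   72.   -2.   67.  -64.  109. -126.] True
 P 120 1 [ 30.  84. -47.  51. -25. 108.  29.] True
```

Run:
```python
from h import *
S,T=load('side0'),load('top0')
j,e=tri(S,(333.75,264.5),T,(306.25,240.75)); print('junction',j,e)
tip=np.array([572.2,-4.7,282.9]);a=np.array([-.3215,-.1114,.9403])
for s in(0,190,203,232): print(s,(tip-s*a).round(1),(proj(S,tip-s*a)-[280,180])*4,(proj(T,tip-s*a)-[265,205])*4+[400,0])
r=np.array([647,21,90]); print((proj(S,r)-[280,180])*4,(proj(T,r)-[265,205])*4+[400,0])
t=np.linspace(0,6.28,24,endpoint=False)
# overlay model
for n,d,(x0,y0,x1,y1) in(('S',S,(280,180,380,310)),('T',T,(265,205,365,285))):
    im=cv2.resize(d['image'][y0:y1,x0:x1],None,fx=4,fy=4,interpolation=2)
    D=lambda p,c:cv2.circle(im,tuple(int(round(k)) for k in (proj(d,p)-[x0,y0])*4+1.5),2,c,-1)
    for k in t:
        for R in(40,35): D([647+R*np.cos(k),21+R*np.sin(k),92],(255,0,255))
        D([647+40*np.cos(k),21+40*np.sin(k),0],(0,0,255))
    for s in range(0,287,22): D(tip-s*a,(255,255,0))
    if n=='S': A=im
c=np.zeros((520,800,3),np.uint8);c[:,:400]=A;c[:320,400:]=im
cv2.imwrite('pics/ov.png',c[:,:,::-1])
```

```text
junction [638.4086759   18.29636506  81.34584474] 2.50421877671193
0 [572.2  -4.7 282.9] [110.92479244  57.08968565] [607.59936383 201.40204918]
190 [633.3  16.5 104.2] [210.2958366  308.56529683] [567.80611544 146.63615251]
203 [637.5  17.9  92. ] [216.25511848 323.64629017] [565.47725852 143.4310375 ]
232 [646.8  21.1  64.8] [229.21507038 356.44368956] [560.43444682 136.49081232]
[231.41354113 322.85978   ] [560.00357951 128.40626832]
```

View pics/ov.png

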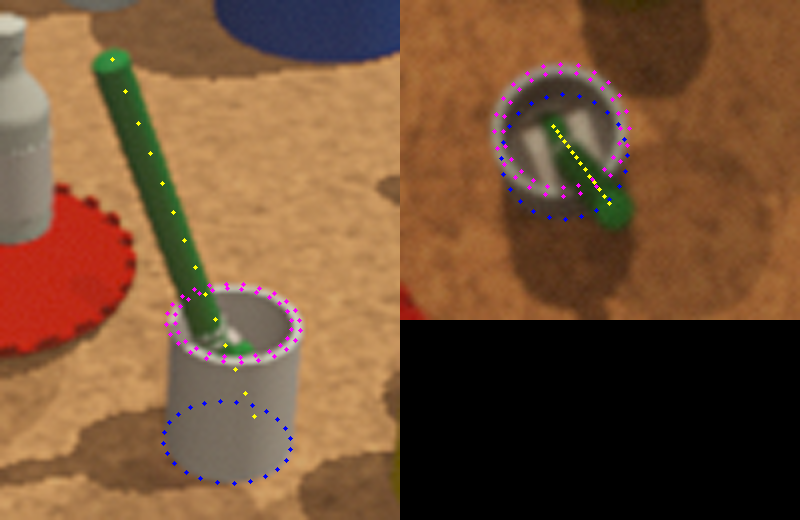

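The overlay fits: the rim dots lie on the white pot's rim and the axis dots lie on the handle, within about 3–4 mm. The plan is to grip the handle with the tool horizontal, straighten the brush, lift it, roll 180° about the tool axis and lower it. First I move to the pre-grasp.

```bash
cat >> h.py <<'E'
TIP=np.array([571.5,-5.5,282.5]);A=np.array([-.319,-.113,.941]);A/=np.linalg.norm(A)
POT=np.array([647,21,0.]); D=145; AZ=100
E
python3 - <<'E'
from h import *
g=TIP-D*A; t=az(AZ);t=t-A*(t@A);t/=np.linalg.norm(t)
P,R=pose(g,t,-A)
for off in(-170*t+[0,0,220],):
    q=arm.ik(P+off,R);print(np.round(q,1))
arm.reach(P-170*t+[0,0,220],R)
arm.move_straight(P-170*t,vel=200)
print(arm.current_qpos(),arm.current_contact_force(),arm.current_t())
arm.move_straight(P-70*t,vel=150)
print(arm.current_qpos(),arm.current_contact_force(),arm.current_t())
snap('side','s1');snap('top','t1')
c=np.zeros((300,800,3),np.uint8)
a=load('s1')['image'][120:420,220:620];b=load('t1')['image'][130:330,220:487]
c[:,:400]=a;c[:,400:]=cv2.resize(b,(400,300))
cv2.imwrite('pics/c1.png',c[:,:,::-1])
E
```

```text
[  47.5   71.   -49.8   53.5  -38.3  108.6 -143.2]
[  44.70531688   86.86567267  -45.64687927   47.21985595  -29.11469403
  108.23289822 -131.42539035] [-0.3733775  -0.0159494   1.29697151] 3.7083
[  44.81414108   82.89637887  -47.1789255    63.82140906  -29.70868452
   94.77646078 -127.11967029] [-0.70101175 -0.22794925 -0.11236951] 4.525
```

View pics/c1.png

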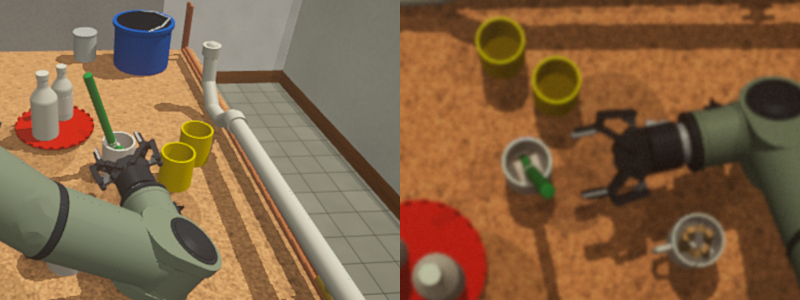

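In the composite, the top half shows the open fingers at about (590,133) and (600,195), straddling the handle in the pot at (527,165). The mug at (697,240) has not moved. I advance, grip, straighten and lift.

Run:
```python
from h import *
g=TIP-D*A; t=az(AZ);t=t-A*(t@A);t/=np.linalg.norm(t)
P,R=pose(g,t,-A)
arm.move_straight(P,vel=120); print('in',arm.current_contact_force())
arm.grasp(50); print('gap',arm.current_finger_gap(),arm.current_finger_force(),arm.current_contact_force())
z=8+14+286-D
P2,R2=pose([POT[0],POT[1],z],az(AZ),[0,0,-1])
for k in(P2,P2+[0,0,60]):
    arm.move_straight(k,vel=60,frame=R2); print(arm.current_contact_force(),arm.current_finger_gap(),arm.current_t())
snap('side','s2');snap('top','t2')
c=np.zeros((300,800,3),np.uint8)
a=load('s2')['image'][120:420,220:620];b=load('t2')['image'][130:330,220:487]
c[:,:400]=a;c[:,400:]=cv2.resize(b,(400,300))
cv2.imwrite('pics/c2.png',c[:,:,::-1])
```

```text
in [-0.37128714  0.83838594 -0.48661326]
gap 20.99708197764619 48.35681676864624 [-0.42603703  0.45131414 -1.89174892]
[ 0.77075814 -1.0196183  -1.31829473] 20.218361625194234 6.7
[-0.98273079  0.50760281 -1.72398042] 20.431753922282596 7.85
```

View pics/c2.png

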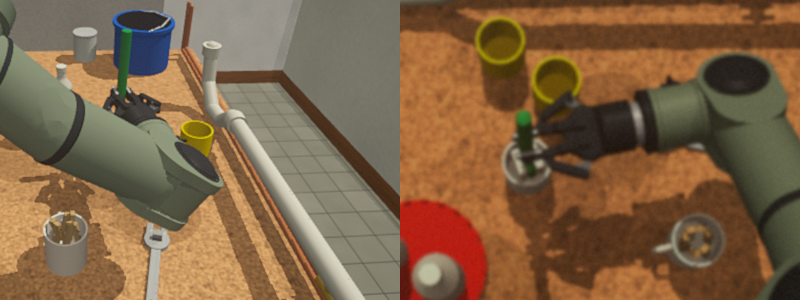

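The brush is gripped and upright, with the handle top at top-crop (525,120), and the pot is unmoved at (527,165). I lift clear, roll 180° and look again.

Run:
```python
from h import *
P=np.array(arm.current_position()); arm.move_straight([P[0],P[1],315],vel=150)
q=np.array(arm.current_qpos()); print(q.round(1)); q[6]+=180; arm.move_joints(q)
print(arm.current_position(),np.array(arm.current_eef_rot()).round(3),arm.current_contact_force(),arm.current_finger_gap(),arm.current_t())
S=snap('side','s3');T=snap('top','t3')
c=np.zeros((450,800,3),np.uint8)
c[:,:400]=cv2.resize(S['image'][100:325,240:440],(400,450),interpolation=2);c[:,400:]=cv2.resize(T['image'][130:330,240:418],(400,450),interpolation=2)
cv2.imwrite('pics/c3.png',c[:,:,::-1])
```

```text
[  33.8   60.7  -30.9   74.5  -52.7   94.9 -143.7]
[643.46052976  39.45740351 314.05981568] [[ 0.002  0.985 -0.174]
 [ 0.     0.174  0.985]
 [ 1.    -0.002 -0.   ]] [-0.2374678  -1.02822772 -0.70298384] 20.61344029955333 11.475
```

View pics/c3.png

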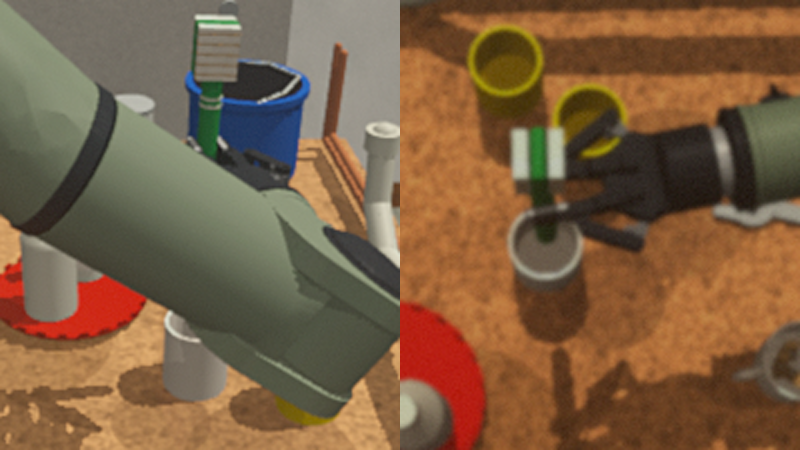

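Run:
```python
from h import *
S,T=load('s3'),load('t3')
R=np.array(arm.current_eef_rot());g=np.array(arm.current_position())-19*R[:,2]; print(g,arm.grip_point_offset)
for h in(-145,0,35,87,141): 
    p=g+[0,0,h]; print(h,(proj(S,p)-[240,100])*2,(proj(T,p)-[240,130])*2.25+[400,0])
print('pot',(proj(S,[647,21,92])-[240,100])*2,(proj(T,[647,21,92])-[240,130])*2.25+[400,0])
print('head',tri(S,(240+216/2,100+20/2),T,(240+138/2.25,130+144/2.25)))
```

```text
[646.76945601  20.73792016 314.10364375] 18.700000000000003
-145 [198.55449828 265.7160913 ] [545.25922288 226.4865576 ]
0 [204.81801764 149.65657686] [542.54056634 194.38284867]
35 [206.49572151 118.56966142] [541.78034906 185.40569628]
87 [209.12476802  69.85489839] [540.56022514 170.99765962]
141 [212.04344293  15.77348277] [539.16276375 154.49550383]
pot [195.78003889 320.07537307] [546.22191982 240.62713472]
head (array([653.55387291,  21.71338378, 451.31777306]), np.float64(5.225212284392864))
```

The picture shows the brush flipped, with the head at side-crop (216,48) directly above the gripper and the pot at (195,350), unmoved. At top-crop (546,246) the pot mouth is below the handle. I'll lower the brush with a 10° lean away from the gripper, feeling for the floor.

Run:
```python
from h import *
th=np.radians(10);u=az(AZ);b=np.cos(th)*np.array([0,0,1])+np.sin(th)*u;t=np.cos(th)*u-np.sin(th)*np.array([0,0,1])
C=np.array([645,21,0.]); off=23.8-14.5-7
def tgt(zt): return pose(C+off*u+[0,0,zt]+147*b,t,b)
P,R=tgt(150); arm.move_straight(P,vel=100,frame=R)
P,R=tgt(30); arm.move_straight(P,vel=120); f0=np.array(arm.current_contact_force());print(f0,arm.current_t())
S=snap('side','s4');T=snap('top','t4')
z=30
while z>0:
    z-=2; arm.move_straight(tgt(z)[0],vel=40); f=np.array(arm.current_contact_force())-f0
    if z<16 or abs(f).max()>2: print(z,f.round(1),arm.current_finger_gap())
    if f[2]>3 or np.linalg.norm(f[:2])>4: break
print(arm.current_t())
S=snap('side','s5');T=snap('top','t5')
c=np.zeros((450,800,3),np.uint8)
c[:,:400]=cv2.resize(S['image'][100:325,240:440],(400,450),interpolation=2);c[:,400:]=cv2.resize(T['image'][130:330,240:418],(400,450),interpolation=2)
cv2.imwrite('pics/c5.png',c[:,:,::-1])
```

```text
[ 0.35047254 -0.79323171 -1.40247422] 13.2333
14 [-0.1 -0.1  1.2] 20.640470243175486
12 [0.2 0.9 0.6] 20.782217771073974
10 [-0.4  2.2  6.8] 20.658517798995334
15.8333
```

View pics/c5.png

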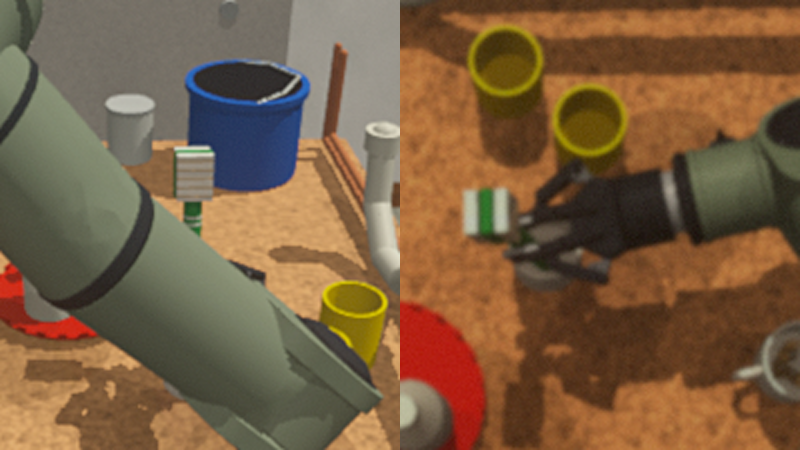

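Floor contact was felt at the expected height. The brush stands tilted with its head at side-crop (193,173) and top-crop (489,213). I ease it towards the rim, release and back off.

Run:
```python
from h import *
u=az(AZ)
P=np.array(arm.current_position());P[2]+=1.0;arm.move_straight(P,vel=20);f0=np.array(arm.current_contact_force());print(f0)
for i in range(5):
    P=P+1.3*u;arm.move_straight(P,vel=20);f=np.array(arm.current_contact_force())-f0;print(f.round(1))
    if f@u<-2: break
P[2]-=1.0;arm.move_straight(P,vel=20);print(np.array(arm.current_contact_force()).round(1))
arm.gripper_open();arm.sleep(.5)
t=np.array(arm.current_eef_rot())[:,2]
arm.move_straight(P-90*t,vel=80); arm.move_straight(P-130*t+[0,0,150],vel=150)
arm.move_joints(np.array(arm.current_qpos())+[25,0,0,0,0,0,0]);arm.sleep(1)
print(arm.current_t())
S=snap('side','s6');T=snap('top','t6')
c=np.zeros((450,800,3),np.uint8)
c[:,:400]=cv2.resize(S['image'][160:460,220:487],(400,450),interpolation=2);c[:,400:]=cv2.resize(T['image'][130:355,230:430],(400,450),interpolation=2)
cv2.imwrite('pics/c6.png',c[:,:,::-1])
```

```text
[-0.13965159 -0.58479053 -1.00593892]
[ 0.5  0.3 -0.7]
[-0.4  0.8 -1.1]
[0.4 0.1 0.1]
[ 0.3  1.  -0.3]
[ 1.   0.5 -0.1]
[-0.3  1.6  1. ]
23.4333
```

View pics/c6.png

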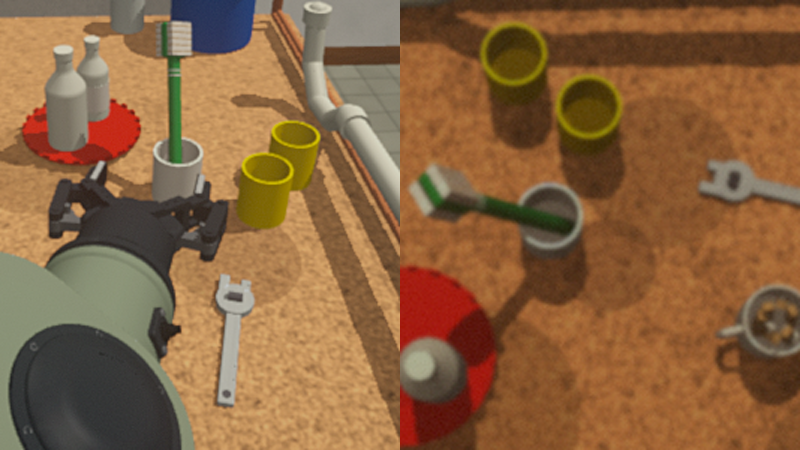

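The brush stands in the pot with bristles up, head at side-crop (174,38), leaning on the rim. The pot is still at top-crop (550,217), and the bottles, mug and spanner have not moved. One quick check that it is at rest, then I hand in.

Run:
```python
from h import *
arm.sleep(1);S=snap('side','s7');T=snap('top','t7');a=load('s6');b=load('t6')
d=[int((np.abs(x['image'].astype(int)-y['image']).max(2)>60).sum()) for x,y in((S,a),(T,b))]
p,ax=axisfit(S,T);print(d,ax,np.degrees(np.arccos(ax[2])))
if max(d)<30: print(arm.sign_off(),arm.current_t())
```

```text
[0, 0] [-0.06178955 -0.03244151  0.99756183] 4.001825388051193
the job is handed in; nothing more can be done
the job is handed in; nothing more can be done
```

The job is handed in: the brush stands handle-down in the white pot with the bristles up, leaning on the rim. It was at rest in the last two pictures, and in the pictures the pot and the other items are where they started.

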